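# Load a cell tray into a dry box through its check flap

## Robot

A 6-joint arm with a two-finger parallel gripper is mounted at the origin on the work surface. World frame = base frame: x ahead of the robot, y to its left, z up, the work surface at z = 0. Lengths are in m, angles in degrees, forces in N, time in s.
With the tool pointing down it reaches from about 0.325 to 0.775 m from the base axis. Payload 5.5 kg.
Tool frame: the origin (TCP) lies at the centre of the arm's flange, where the gripper is bolted on; the fingertips stand 182 mm ahead of it and the grasp point (between the pads) lies 163 mm ahead of it; z points along the fingers, y is the direction in which the jaws open and shut (so a half turn about z gives the same grasp; the last joint's range is limited). The gripper opens to 88 mm and grips with 3 to 60 N. Pads are 20 mm wide; open, the fingers measure 115 mm over their backs; the gripper's body (75 mm by 178 mm) begins 61 mm behind the grasp point.
Start: joints at [70.376, 5.22, 70.514, -0, 104.267, -3.249], TCP at [0.169, 0.576, 0.405] pointing down, gripper open.
Joint ranges: [-164.24, 164.24], [-49.07, 125.15], [9.68, 141.18], [-86.29, 266.29], [3.28, 154.24], [-151.56, 151.56]. Speed limits (degrees/s): [147.25, 147.25, 172.46, 180, 180, 180].

## Interface

Orientations are given as [roll, pitch, yaw] about the fixed x, y, z axes, in that order (R = Rz(yaw) Ry(pitch) Rx(roll)).
In Python, from station import r gives the robot as it stands. The module is installed in compiled form; this text tells all that it offers. Calls block until the motion is done:
- r.reach(position, orientation): joint-space move of the TCP to a pose.
- r.servo_line(position, rotation=None, speed=0.15): straight line of the TCP; rotation=None keeps the orientation; speed is the mean speed in m/s.
- r.move_joints(angles): joint-space move.
- r.let_go() and r.grab(squeeze=None): open the fingers fully, or close them until they stop; squeeze is the grip in N (None keeps the last).
- r.wait(seconds).
- r.inverse_kinematics(position, orientation): joint angles nearest the present ones, or None.
- r.sense(): the state.
- r.snapshot(name): name is "scene" or "top" or "wrist"; returns a dict with "frame" (400x640x3 uint8, red, green, blue), "fx", "fy", "cx", "cy" (pixels), "R" (3x3) and "t" (3): a world point X has camera coordinates R X + t. Camera axes: x right, y down, z forward; pixel columns grow to the right and rows downward; lengths in m; the calibration is good to about 2 mm. A picture is of the moment at which its call begins. There is no depth.
A pose or a line that the arm cannot do raises r.IKError and nothing moves.
- r.hand_in(): hands the job in, once; it reports no verdict.
The state is a dict: "clock": time; "joints": joint angles; "joint_vel": joint speeds; "joint_torque": joint torques, N m; "tcp_pos": TCP position; "orientation": TCP orientation; "contact_force": force on the tool from outside, world axes, zero at the start; "torque": the same for the moment, N m; "opening": finger opening in m.
Only numpy, scipy, OpenCV 4.12 (cv2) and the standard library are available. Lean on these libraries where they do the work, as an engineer would, in place of code of your own. Each camera call takes 0.05 s, during which the arm holds its last target.

## Task

Load the cell tray into the dry box: set it on the loading shelf with its cut-corner end towards the flap, then push it in under the flap with the push rod until it drops down into its bed inside. Keep the tray level and your hand out of the box, draw the rod out so that the flap falls shut, and lay the rod flat on the bench. Leave the jar and the two vials where they stand.

Things in the scene. Friction and masses are not known exactly. Their poses are not given: they have to be found in the camera images.
- dry_box: clear-walled bench dry box, fixed. Origin on the bench under the middle of its loading port, in the plane of the flap; x points level into the box, y to the left as one looks in, z up. The clear body spans x 0 to 240, y -100 to 100 mm, roof at 148 mm (dial on it to 158). A loading shelf lies in front of it (point shelf)
- shelf (a point): centre of the top of the loading shelf: a flat plate, top 12 mm above the bench, x -180 to 0, y -65 to 65 mm of the box, which runs on level inside to x = 55. Axes as the box's. Two guide rails, inner faces at y = -44 and +44, 6 mm thick, tops 10 mm above the plate, run from x = -50 of the box through the port to the bed's end
- port (a point): centre of the loading port, an opening 100 mm wide from the shelf's level up to 78 mm above the bench, at x = 0 of the box; axes as the box's
- bed (a point): centre of the floor of the tray's bed, at x 113, y 0, z 4 mm of the box. The bed is a recess 8 mm below shelf level, from x = 55 (a sharp step down) to the back stop at x = 171, between the rails; its two inner corners are filled at 45 degrees to match the tray's cut corners, about 3 mm loose all round. A seated tray has its origin here
- flap (a joint): white check flap in the port, 84 mm wide, 60 high, 70 g, hung freely from a pin at its top, at x 0, z 74 mm of the box; a free roller (10 mm diameter) is its lower edge. 0 = hanging shut; grows (rad) as its lower edge swings inwards, to 1.45; it cannot swing outwards and falls shut by its own weight. It rolls on whatever is under it; a seated tray is clear of it
- tray: grey cell tray, a plate 110 long (x), 80 wide (y), 14 thick, about 300 g, holding two rows of coin cells (fixed in it). Origin in the middle of its underside, z up. The two corners of its +x end are cut off at 45 degrees, 18 mm each; this end goes into the box first. On its middle stands a lifting fin 60 long (x), 12 thick (y), from 14 to 38 mm above the underside
- push_rod: flat aluminium T-shaped push rod, 10 mm thick, 210 long (x), about 200 g. Origin in the middle of its length, on its underside, z up. Flat pushing face at x = +105: the cross-piece there is 60 wide (y), 16 long; the shaft is 24 wide. A black upright grip block, 40 long (x), 24 thick (y), has its middle at x = -85 and its top 55 mm above the underside
- vial_a: glass vial with a red cap, 30 mm diameter, 75 high, standing beside the loading shelf; origin at the centre of its base
- vial_b: another such vial, on the other side of the shelf
- jar: amber screw-top jar, 66 mm diameter, 95 high, standing on the bench; origin at the centre of its base
There are look-alikes about, which are no part of the job. There is more than one size of the tray; the job needs the middle-sized.

How it is judged (in metres and radians):
On the way:
1. the push rod pushes the tray in under the lifted flap (value of joint flap above 0.4 rad and contact force between push_rod and tray above 0.2 N and x of tray in the frame of dry_box between -0.04 and 0.09 m), for 0.05 s.
At the end, for the whole second after the job is handed in: The tray lies still in its bed, within 8 mm of its centre, down on the bed's floor (within 2.5 mm), level and pointing in; the flap hangs shut (below 0.06 rad); the push rod lies flat and still on the bench (underside within 4 mm of it) (horizontal distance between tray and bed below 0.008 m and z of tray in the frame of bed below 0.0025 m and angle between the x axis of tray and the x axis of dry_box, either way round below 0.1 rad and angle between tray's own z axis and vertical below 0.03 rad and linear speed of each of tray, push_rod below 0.01 m/s and value of joint flap below 0.06 rad and height (world z) of push_rod below 0.004 m and angle between push_rod's own z axis and vertical below 0.04 rad); the robot touches nothing.
It fails at once if the tray is tipped by more than 0.3 rad (angle between tray's own z axis and vertical above 0.3 rad).
It fails at once if the hand reaches in through the port (x of the grasp point in the frame of dry_box between 0 and 0.24 m and y of the grasp point in the frame of dry_box between -0.1 and 0.1 m and z of the grasp point in the frame of dry_box below 0.1 m).
It fails at once if a vial or the jar is shifted by more than 25 mm or tipped (distance of any of vial_a, vial_b, jar from where it was at the start of the episode above 0.025 m or angle between any of vial_a, vial_b, jar's own z axis and vertical above 0.4 rad).
It also fails if it takes over 61 s, if anything falls off the work surface, if the arm or the gripper's body presses on something with over 40 N, if the wrist force passes 120 N, or if a joint passes its speed limit or range.

## Working session

There is one attempt and no reset: what is moved stays moved. The work goes in short steps, each a Python script; the robot and the scene stay as the last script left them, time stands still between calls to the robot, and variables do not carry over. Pictures are saved under pics/ and viewed, and the job is handed in when it is done.

```bash
mkdir -p pics; cat > h.py <<'E'
from station import r
import numpy as np, cv2, pickle
def snap(n,out=None):
    s=r.snapshot(n)
    if out: cv2.imwrite('pics/'+out+'.png',s['frame'][:,:,::-1]); pickle.dump({k:s[k] for k in ('frame','fx','fy','cx','cy','R','t')},open('pics/'+out+'.pkl','wb'))
    return s
def load(o): return pickle.load(open('pics/'+o+'.pkl','rb'))
def ray(s,u,v,z):
    R=np.array(s['R']);t=np.array(s['t'])
    d=R.T@np.array([(u-s['cx'])/s['fx'],(v-s['cy'])/s['fy'],1]);c=-R.T@t
    return c+d*(z-c[2])/d[2]
def proj(s,X):
    p=np.array(s['R'])@np.array(X)+np.array(s['t']);return np.array([s['fx']*p[0]/p[2]+s['cx'],s['fy']*p[1]/p[2]+s['cy']])
E
python3 - <<'E'
from h import *
for n in('scene','top','wrist'):
    s=snap(n,n+'0'); R=np.array(s['R']);print(n,s['fx'],(-R.T@np.array(s['t'])).round(3),R.round(2).tolist())
print(r.sense())
E
```

```text
scene 381.56596262002654 [ 0.839 -0.538  0.695] [[0.75, 0.67, 0.02], [0.49, -0.53, -0.69], [-0.45, 0.52, -0.73]]
top 407.4270160629756 [ 0.218 -0.112  1.171] [[0.13, -0.99, -0.0], [-0.97, -0.12, -0.22], [0.22, 0.03, -0.98]]
wrist 332.22566445295115 [0.103 0.595 0.384] [[0.28, 0.96, -0.0], [0.93, -0.27, 0.25], [0.24, -0.07, -0.97]]
{'clock': 0.15, 'joints': array([ 7.03781822e+01,  5.25302102e+00,  7.05658730e+01,  9.02325969e-04,
        1.04266446e+02, -3.24888891e+00]), 'joint_vel': array([ 0.00664223, -0.18966528, -0.11726922,  0.03902452, -0.06493792,
        0.03510983]), 'joint_torque': array([ 1.43396705e-03, -4.47047067e+01, -4.06907380e+01,  6.98755402e-02,
        2.74920696e-02, -1.27569483e-04]), 'tcp_pos': array([0.16915038, 0.57571291, 0.40376984]), 'orientation': array([-1.79914846e+02, -5.70995357e-03,  1.63627289e+02]), 'contact_force': array([0.07573537, 0.21827366, 0.47324702]), 'torque': array([0.03804765, 0.00585001, 0.01485469]), 'opening': 0.08777836647719012}
```

View pics/top0.png

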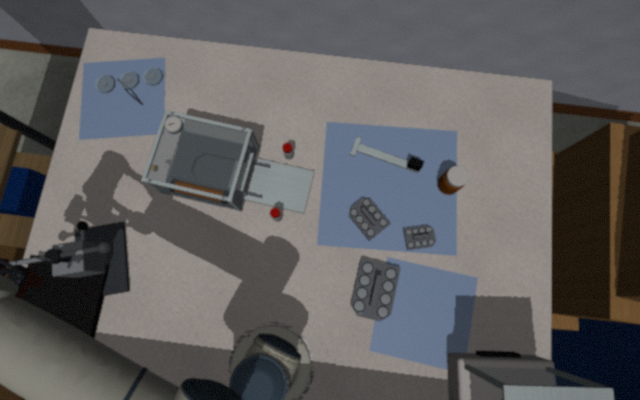

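View pics/scene0.png

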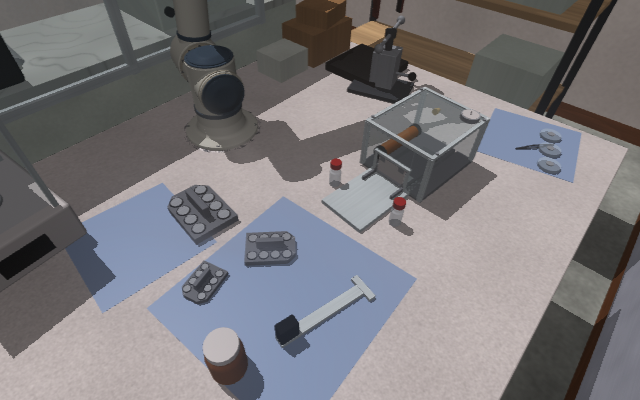

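View pics/wrist0.png

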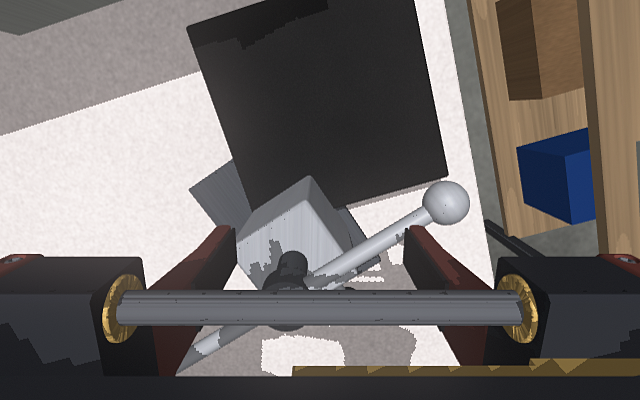

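```bash
python3 - <<'E'
from h import *
s=load('top0')['frame'][:,:,::-1]
c=s[120:330,310:480]; cv2.imwrite('pics/c1.png',cv2.resize(c,None,fx=2.85,fy=2.85,interpolation=cv2.INTER_CUBIC))
c=s[90:230,130:330]; cv2.imwrite('pics/c2.png',cv2.resize(c,None,fx=4,fy=4,interpolation=cv2.INTER_CUBIC))
c=load('scene0')['frame'][170:380,140:390,::-1]; cv2.imwrite('pics/c3.png',cv2.resize(c,None,fx=2.8,fy=2.8,interpolation=cv2.INTER_CUBIC))
c=load('scene0')['frame'][80:230,310:500,::-1]; cv2.imwrite('pics/c4.png',cv2.resize(c,None,fx=4,fy=4,interpolation=cv2.INTER_CUBIC))
E
```

```text
(no output)
```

View pics/c1.png

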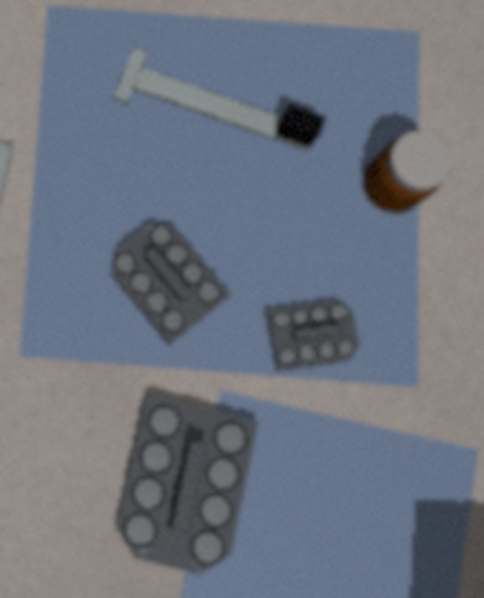

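View pics/c2.png

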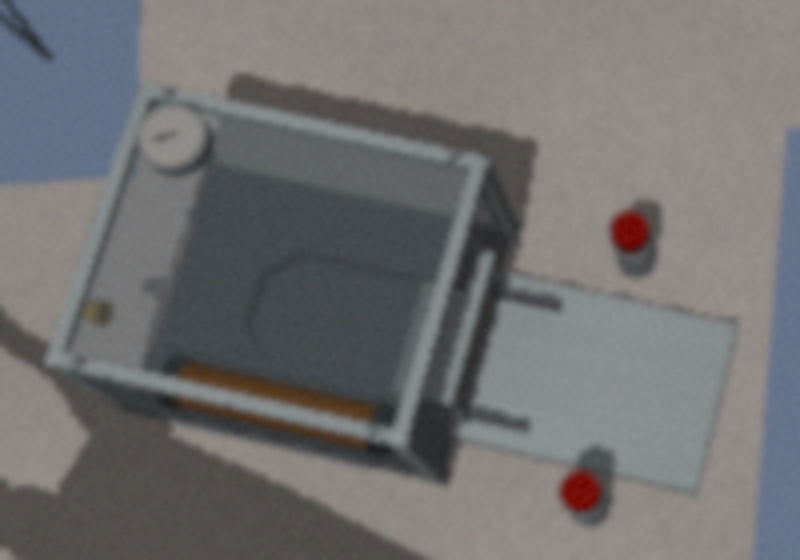

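View pics/c3.png

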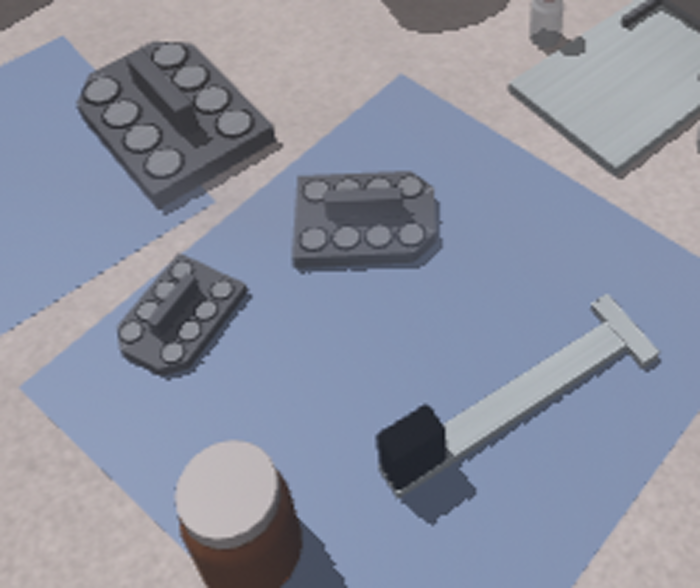

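View pics/c4.png

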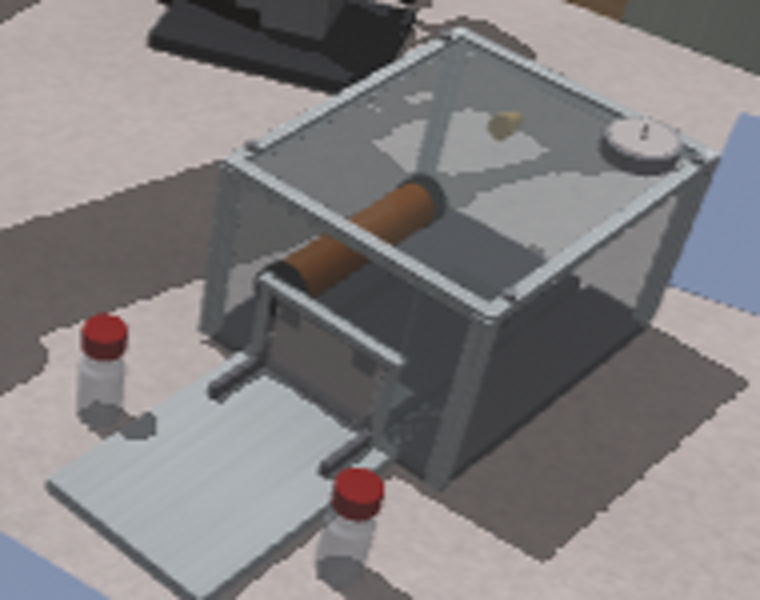

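```bash
cat > fit.py <<'E'
from h import *
def kabsch(M,W):
    M=np.array(M)[:,:2];W=np.array(W)[:,:2];a=M.mean(0);b=W.mean(0)
    U,_,V=np.linalg.svd((M-a).T@(W-b));R=(U@V).T
    if np.linalg.det(R)<0: V[1]*=-1;R=(U@V).T
    return R,b-R@a,np.linalg.norm((M@R.T+b-R@a)-W,axis=1)
E
python3 - <<'E'
from fit import *
T=load('top0');S=load('scene0')
q=[(148,92),(480,160),(400,440),(58,360)];q=[(130+a/4,90+b/4,.148) for a,b in q]
tp=[(737,320),(695,490)];q+=[(130+a/4,90+b/4,.012) for a,b in tp]
M=[(.24,-.1),(0,-.1),(0,.1),(.24,.1),(-.18,-.065),(-.18,.065)]
W1=[ray(T,*x) for x in q]
p=[(715,157),(492,312),(230,160),(460,32)];p=[(310+a/4,80+b/4,.148) for a,b in p]
p+=[(310+a/4,80+b/4,.012) for a,b in [(198,598),(48,485)]]
W2=[ray(S,*x) for x in p]
for m,W in((M,W1),(M,W2),(M+M,W1+W2),(M[4:]*2,W1[4:]+W2[4:])):
    R,t,e=kabsch(m,W);print(t.round(4),np.degrees(np.arctan2(R[1,0],R[0,0])).round(2),(e*1000).round(1))
# trays
f=T['frame'].astype(int);hsv=cv2.cvtColor(T['frame'],cv2.COLOR_RGB2HSV)
m=((hsv[:,:,2]<150)&(hsv[:,:,1]<50)).astype(np.uint8)
m[:,:330]=0;m[:,450:]=0;m[:170]=0;m[330:]=0
m=cv2.morphologyEx(m,cv2.MORPH_CLOSE,np.ones((5,5)))
cs,_=cv2.findContours(m,cv2.RETR_EXTERNAL,cv2.CHAIN_APPROX_NONE)
for c in cs:
    if cv2.contourArea(c)<200: continue
    P=np.array([ray(T,u,v,.012)[:2] for u,v in c[:,0]],np.float32)
    print(c[:,0].mean(0).round(0),cv2.minAreaRect(P))
# vials/jar
for n,s in(('top',T),('scene',S)):
    h=cv2.cvtColor(s['frame'],cv2.COLOR_RGB2HSV);m=(((h[:,:,0]<6)|(h[:,:,0]>174))&(h[:,:,1]>170)&(h[:,:,2]>80)).astype(np.uint8)
    k,_,st,ce=cv2.connectedComponentsWithStats(m)
    for i in range(1,k):
        if st[i,4]>40: print(n,ce[i].round(1),ray(s,*ce[i],.072).round(4))
E
```

```text
[0.5077 0.1381] 84.48 [7.  3.4 3.8 6.3 2.  2.7]
[0.514  0.1383] 83.88 [4.5 5.8 2.5 4.6 4.5 4. ]
[0.5109 0.1382] 84.18 [10.1  5.9  3.1  6.   2.   3.1  5.7  4.4  5.6  7.7  3.2  6. ]
[0.5092 0.1399] 84.87 [1.6 3.  1.7 5.8]
[386. 271.] ((0.27156609296798706, -0.2875712513923645), (0.24626247584819794, 0.3746868073940277), 20.858854293823242)
[368. 218.] ((0.4361269772052765, -0.21567440032958984), (0.10956688225269318, 0.08134546130895615), 46.24846649169922)
top [287.1 147.5] [0.5951 0.0359 0.072 ]
top [274.9 212.3] [0.4056 0.0424 0.072 ]
```

```bash
python3 - <<'E'
from h import *
r.reach([0.503,0.079,0.44],[180,0,84.5])
print(r.sense()['clock'],r.sense()['tcp_pos']);snap('wrist','w1')
r.reach([0.436,-0.216,0.40],[180,0,46.2])
print(r.sense()['clock']);r.wait(.2);snap('wrist','w2')
E
```

```text
2.3 [0.50295554 0.07973809 0.43988346]
3.5167
```

View pics/w1.png

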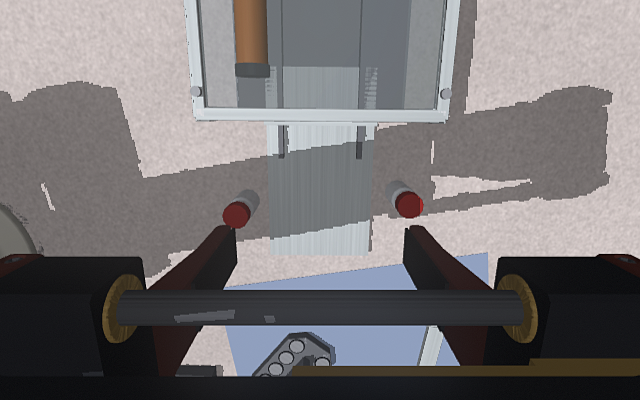

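View pics/w2.png

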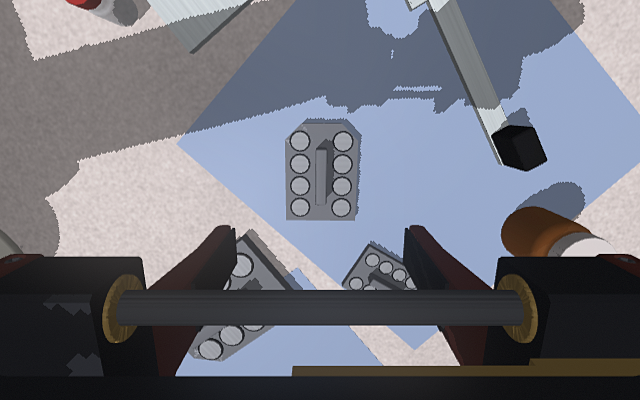

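```bash
python3 - <<'E'
from h import *
c=load('w1')['frame'][100:265,230:400,::-1]; cv2.imwrite('pics/d1.png',cv2.resize(c,None,fx=3.6,fy=3.6,interpolation=cv2.INTER_CUBIC))
c=load('w2')['frame'][105:230,260:390,::-1]; cv2.imwrite('pics/d2.png',cv2.resize(c,None,fx=4,fy=4,interpolation=cv2.INTER_CUBIC))
c=load('w2')['frame'][0:200,380:580,::-1]; cv2.imwrite('pics/d3.png',cv2.resize(c,None,fx=3,fy=3,interpolation=cv2.INTER_CUBIC))
E
```

```text
(no output)
```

View pics/d1.png

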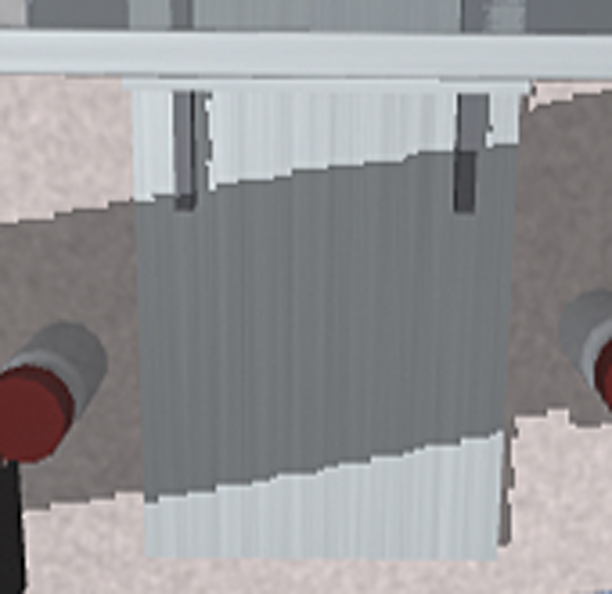

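View pics/d2.png

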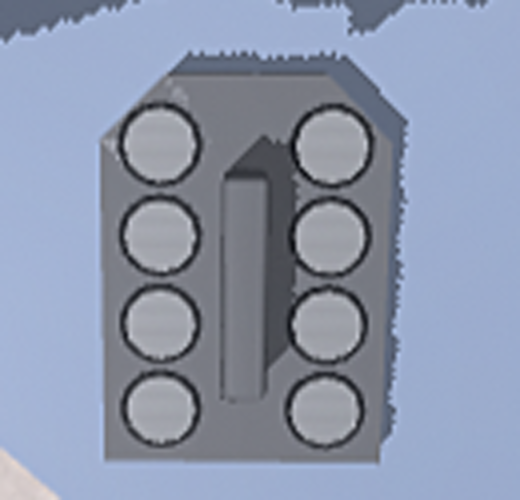

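View pics/d3.png

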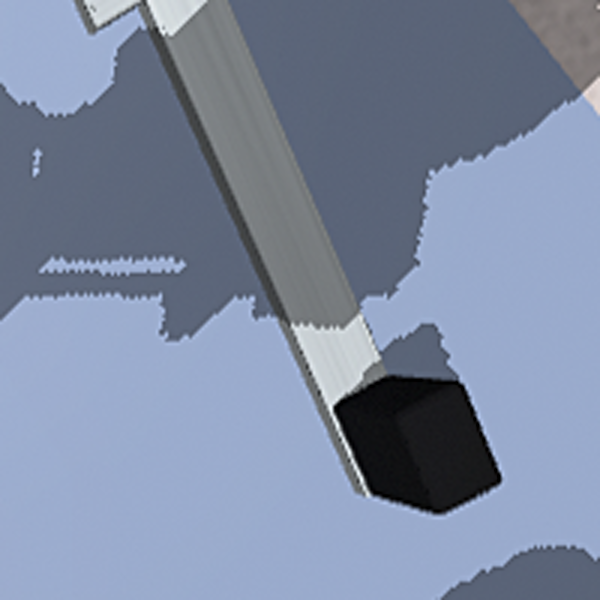

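```bash
python3 - <<'E'
from fit import *
def rep(n,M,W):
    R,t,e=kabsch(M,W);print(n,t.round(4),np.degrees(np.arctan2(R[1,0],R[0,0])).round(2),(e*1000).round(1))
s=load('w1');f=lambda L,k,o,z:[ray(s,o[0]+a/k,o[1]+b/k,z) for a,b in L]
W=f([(146,556),(497,558),(196,211),(455,213)],3.6,(230,100),.012)
rep('box',[(-.18,.065),(-.18,-.065),(-.05,.044),(-.05,-.044)],W)
e=f([(137,200),(144,490),(516,200),(503,430)],3.6,(230,100),.012)
for a,b in((0,1),(2,3)): d=e[a]-e[b];print('edge',np.degrees(np.arctan2(d[1],d[0])))
print(W)
W=[ray(s,193,120,.148),ray(s,449,121,.148)];print(W)
s=load('w2')
W=f([(105,460),(379,462),(100,142),(393,140),(170,72),(333,76)],4,(260,105),.014)
rep('tray',[(-.055,.04),(-.055,-.04),(.037,.04),(.037,-.04),(.055,.022),(.055,-.022)],W)
W=f([(400,412),(463,382),(502,482),(438,514)],3,(380,0),.055)
rep('grip',[(-.065,.012),(-.065,-.012),(-.105,-.012),(-.105,.012)],W)
e=f([(228,0),(382,362),(145,10),(335,400)],3,(380,0),.01)
for a,b in((0,1),(2,3)): d=e[a]-e[b];print('shaft',np.degrees(np.arctan2(d[1],d[0])))
s=load('top0')
# head: crop c1
W=f([(133,50),(148,57),(128,102),(113,96)],2.85,(310,120),.01);print('head',np.mean(W,0))
j=ray(s,310+420/2.85,120+158/2.85,.095);print('jar',j)
E
```

```text
box [0.5099 0.1403] 84.14 [0.8 1.2 1.1 1. ]
edge 83.80610634648997
edge 83.7663258791526
[array([ 0.42695957, -0.03131617,  0.012     ]), array([ 0.55611371, -0.04418558,  0.012     ]), array([0.46066639, 0.09411685, 0.012     ]), array([0.54900102, 0.08517427, 0.012     ])]
[array([0.40776476, 0.14971028, 0.148     ]), array([0.61152437, 0.12989424, 0.148     ])]
tray [ 0.4376 -0.217 ] 45.61 [0.3 0.5 0.9 1.  0.7 0.7]
grip [ 0.6295 -0.2525] 74.71 [1.8 2.2 1.7 1.6]
shaft 76.4550112417017
shaft 78.42122191859693
head [ 0.64473103 -0.1600627   0.01      ]
jar [ 0.56585053 -0.44130432  0.095     ]
```

```bash
cat >> h.py <<'E'
BO=np.array([0.5099,0.1403]);BY=84.1
def b2w(x,y=0):
    c,s=np.cos(np.radians(BY)),np.sin(np.radians(BY));return BO+np.array([c*x-s*y,s*x+c*y])
def w2b(p):
    c,s=np.cos(np.radians(BY)),np.sin(np.radians(BY));d=np.array(p)[:2]-BO;return np.array([c*d[0]+s*d[1],-s*d[0]+c*d[1]])
E
python3 - <<'E'
from h import *
r.reach([0.4376,-0.217,0.26],[180,0,45.6])
r.servo_line([0.4376,-0.217,0.199],speed=.1)
s=r.sense();print(s['clock'],s['tcp_pos'],s['contact_force'])
r.grab(25);s=r.sense();print(s['clock'],s['opening'])
r.servo_line([0.4376,-0.217,0.30],speed=.15)
s=r.sense();print(s['clock'],s['opening'],s['contact_force'])
p=b2w(-.108)
r.reach([p[0],p[1],0.30],[180,0,BY])
r.wait(.2);s=r.sense();print(s['clock'],s['tcp_pos'],s['orientation']);snap('wrist','w3')
E
```

```text
5.1417 [ 0.43787386 -0.21715809  0.19981082] [0.42269269 0.7745781  0.76365163]
6.2917 0.012053342651652641
7.1167 0.011954217572418794 [-0.25087716  0.19193516 -2.97162424]
8.325 [0.49884354 0.03162583 0.29992997] [-1.79997202e+02  1.51612721e-02  8.39559738e+01]
```

View pics/w3.png

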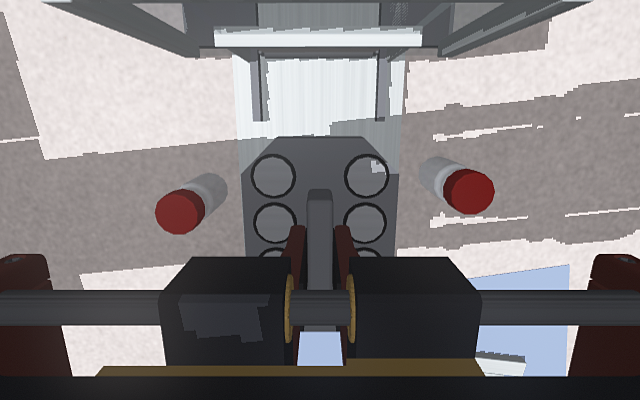

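```bash
python3 - <<'E'
from h import *
p=b2w(-.108)
r.servo_line([*p,0.225],speed=.1)
r.servo_line([*p,0.2118],speed=.04)
s=r.sense();print(s['clock'],s['tcp_pos'],s['contact_force'])
r.let_go();r.servo_line([*p,0.30],speed=.2)
s=r.sense();print(s['clock'])
snap('wrist','w4')
# look at rod: aim at grip
c,sn=np.cos(np.radians(76.5)),np.sin(np.radians(76.5))
g=np.array([0.6295,-0.2525])-.085*np.array([c,sn]);print('grip',g)
r.reach([g[0],g[1],0.36],[180,0,76.5]);r.wait(.2);snap('wrist','w5');print(r.sense()['clock'])
E
```

```text
9.7583 [0.49869647 0.0328666  0.21150634] [ 0.23844152  0.1094637  -1.87529244]
11.5833
grip [ 0.60965714 -0.33515144]
13.3333
```

View pics/w4.png

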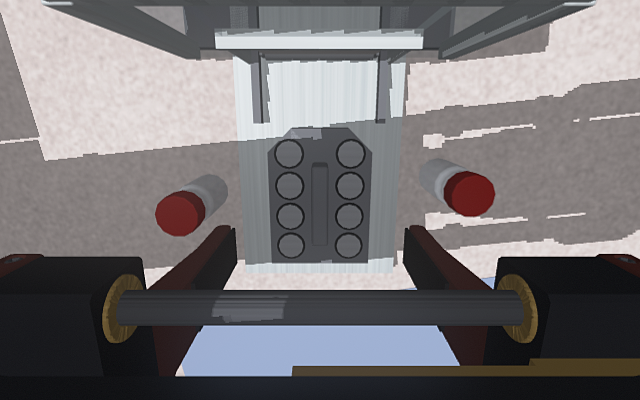

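View pics/w5.png

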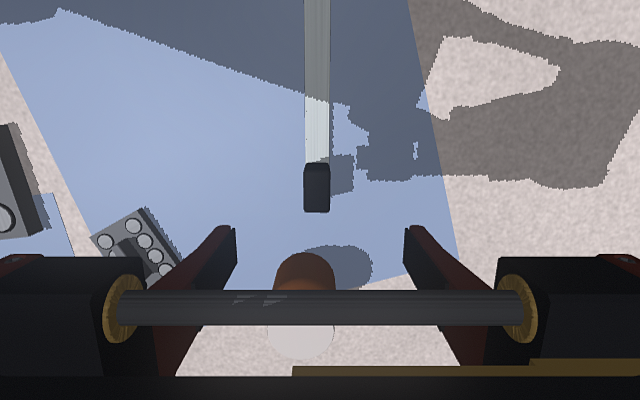

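```bash
python3 - <<'E'
from h import *
f=load('w5')['frame']
c=f[0:230,270:370,::-1]; cv2.imwrite('pics/e1.png',cv2.resize(c,None,fx=2.6,fy=2.6,interpolation=cv2.INTER_CUBIC))
c=f[150:220,290:345,::-1].astype(int)*2;c=np.clip(c,0,255).astype(np.uint8); cv2.imwrite('pics/e2.png',cv2.resize(c,None,fx=8,fy=8,interpolation=cv2.INTER_CUBIC))
E
```

```text
(no output)
```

View pics/e1.png

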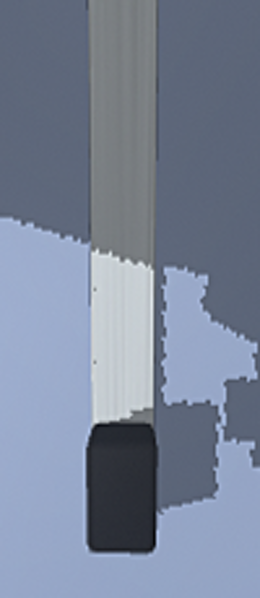

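View pics/e2.png

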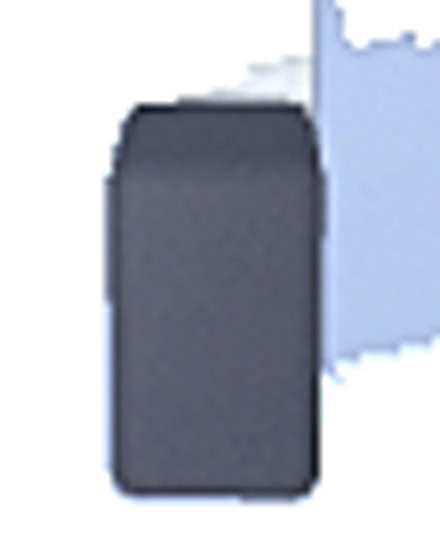

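```bash
python3 - <<'E'
from fit import *
s=load('w5')
W=[ray(s,u,v,.055) for u,v in((303.8,171.5),(329.8,171.5),(329.8,211.9),(303.8,211.9))]
R,t,e=kabsch([(-.065,.012),(-.065,-.012),(-.105,-.012),(-.105,.012)],W)
print(t,np.degrees(np.arctan2(R[1,0],R[0,0])),e*1000,np.mean(W,0))
f=lambda a,b:ray(s,270+a/2.6,b/2.6,.01)
for p,q in((f(91,5),f(92,400)),(f(156,5),f(154,400))):
    d=p-q;print(np.degrees(np.arctan2(d[1],d[0])))
print('jar',ray(s,300,333,.095), r.sense()['tcp_pos'])
E
```

```text
[ 0.62690846 -0.25246796] 76.58673456335431 [1.71896294 1.68072141 1.61175342 1.57611703] [ 0.60719075 -0.33514935  0.055     ]
76.20464051013802
76.80665750800311
jar [ 0.56685941 -0.44326152  0.095     ] [ 0.60991165 -0.33404412  0.3603707 ]
```

```bash
python3 - <<'E'
from h import *
g=[0.6072,-0.3352]
r.servo_line([*g,0.27],rotation=[180,0,76.5],speed=.15)
r.servo_line([*g,0.197],speed=.1)
s=r.sense();print(s['clock'],s['tcp_pos'],s['contact_force'])
r.grab(60);s=r.sense();print(s['clock'],s['opening'],s['tcp_pos'],s['contact_force'])
r.servo_line([*g,0.29],speed=.12)
p=b2w(-.372)
r.reach([*p,0.29],[180,0,BY]);r.wait(.2)
s=r.sense();print(s['clock'],s['opening'],s['tcp_pos'],s['orientation'],s['contact_force'],s['torque'])
snap('scene','s6');snap('top','t6')
E
```

```text
14.9667 [ 0.60741762 -0.33537197  0.19785503] [ 0.03247573 -0.28511112  0.87747548]
15.9667 0.02351617892966864 [ 0.60718511 -0.33519932  0.19697583] [-1.41170019  0.65548608  0.18985571]
17.8167 0.023438451865210253 [ 0.47248712 -0.23049106  0.28985892] [-1.79991152e+02  7.25073435e-04  8.40641288e+01] [-0.35900248  0.00702789 -1.61299751] [-0.17380051  0.08951137 -0.00669867]
```

View pics/s6.png

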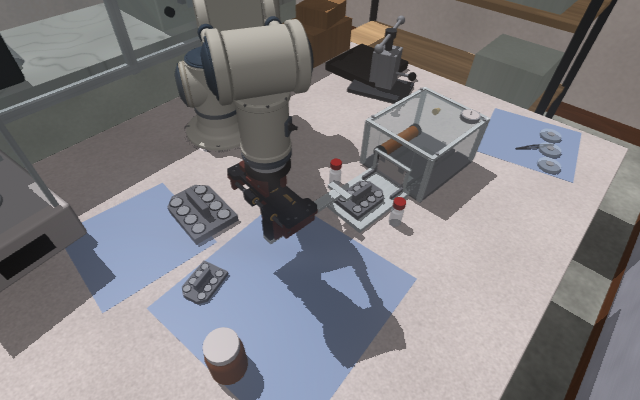

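View pics/t6.png

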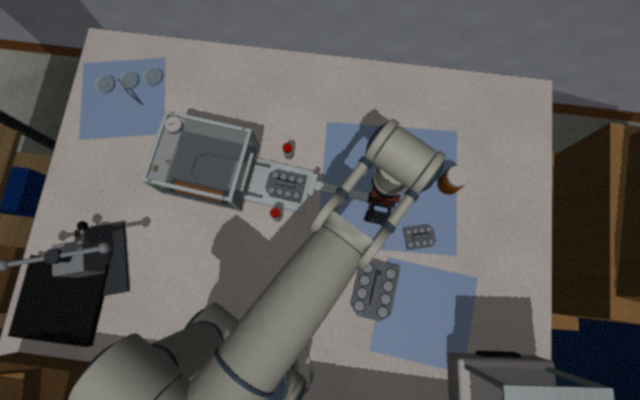

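```bash
python3 - <<'E'
from h import *
w=snap('wrist','w6');s=r.sense();T=load('t6')
f=w['frame'][:,:,::-1].copy()
c=w2b(s['tcp_pos'][:2]);o=c[0]+.085
zz=s['tcp_pos'][2]-.197+.010
for x,y in((.105,.03),(.105,-.03),(.089,.03),(.089,-.03)):
    X=[*b2w(o+x,c[1]+y),zz];u=proj(w,X);print(u.round(1),proj(load('s6'),X).round(1),proj(T,X).round(1));cv2.circle(f,tuple(int(q) for q in u),2,(0,0,255),-1)
cv2.imwrite('pics/w6b.png',f)
a=load('s6')['frame'][150:250,290:430,::-1];cv2.imwrite('pics/s6c.png',cv2.resize(a,None,fx=5.5,fy=5.5,interpolation=cv2.INTER_CUBIC))
E
```

```text
[ 244.3 -207.1] [331.8 180.4] [306.3 193.5]
[ 395.9 -207. ] [351.1 194.7] [311.4 172.6]
[ 246.5 -157.2] [326.7 183.7] [312.  194.8]
[ 393.6 -157. ] [345.9 198.2] [317.2 173.9]
```

View pics/w6b.png

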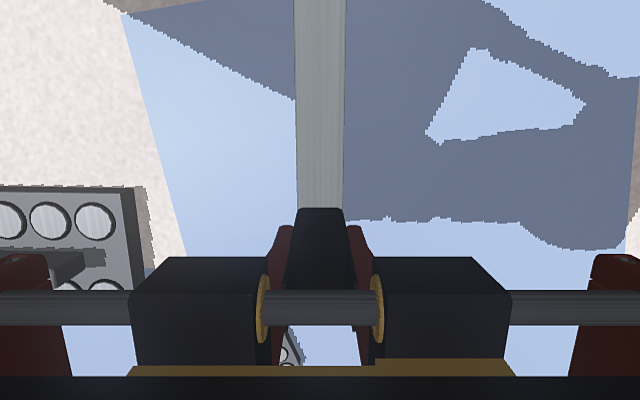

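View pics/s6c.png

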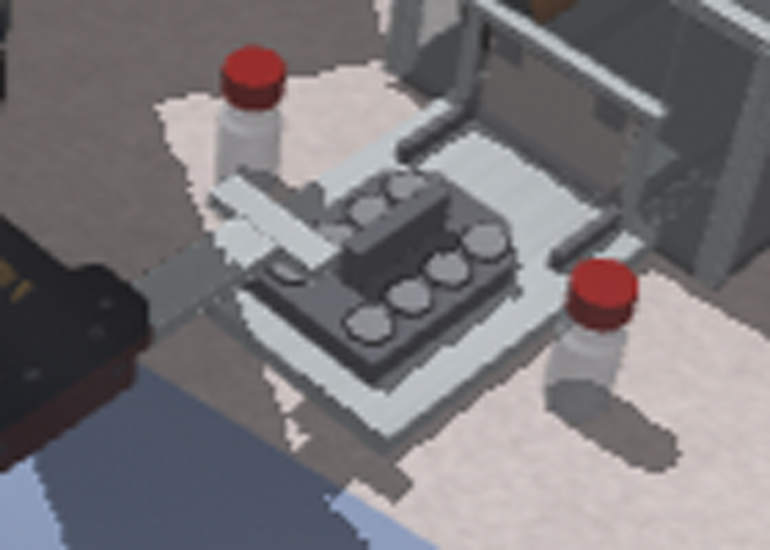

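```bash
python3 - <<'E'
from h import *
p=b2w(-.361)
r.servo_line([*p,0.25],speed=.1)
r.servo_line([*p,0.218],speed=.08);r.wait(.1)
f0=r.sense()['contact_force'];print(f0)
for z in(.215,.2135,.212,.2105):
    r.servo_line([*p,z],speed=.03);s=r.sense();d=s['contact_force']-f0;print(z,s['tcp_pos'].round(4),d.round(2),s['torque'].round(3))
    if d[2]>1.2: break
print(s['clock'],w2b(s['tcp_pos']));snap('scene','s7');snap('top','t7')
a=load('s7')['frame'][140:250,290:440,::-1];cv2.imwrite('pics/s7c.png',cv2.resize(a,None,fx=5.3,fy=5.3,interpolation=cv2.INTER_CUBIC))
E
```

```text
[ 0.85946192 -0.26722482 -2.13110406]
0.215 [ 0.4728 -0.2188  0.215 ] [-1.12 -0.12  0.61] [-0.212  0.1   -0.026]
0.2135 [ 0.4728 -0.2188  0.2134] [-0.63  0.55 -0.11] [-0.201  0.029 -0.028]
0.212 [ 0.4728 -0.2188  0.2119] [-0.84  0.89  0.52] [-0.211  0.114 -0.029]
0.2105 [ 0.4728 -0.2188  0.2103] [-0.55  0.81 -0.44] [-0.148  0.071  0.011]
20.1833 [-3.60968969e-01  4.35319450e-05]
```

View pics/s7c.png

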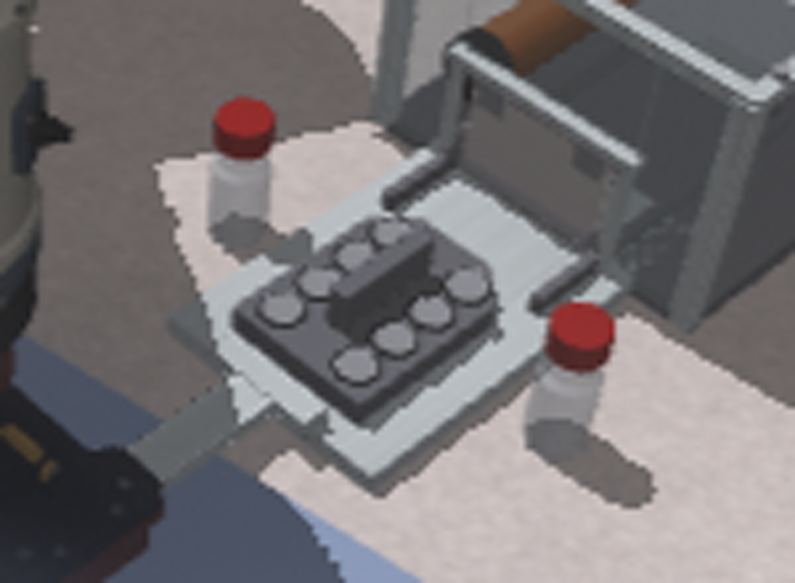

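```bash
python3 - <<'E'
from h import *
c,sn=np.cos(np.radians(BY)),np.sin(np.radians(BY))
for x in(-.34,-.30,-.26,-.22,-.185,-.16):
    r.servo_line([*b2w(x),.2110],speed=.05);s=r.sense();F=s['contact_force'];print(x,s['clock'],w2b(s['tcp_pos']).round(4),'fx',(F[0]*c+F[1]*sn).round(2),F.round(2),s['torque'].round(2),s['opening'])
    if F[0]*c+F[1]*sn<-15: print('stop');break
    if x in(-.26,-.16):
        snap('scene','s8_%d'%(-1000*x))
a=np.hstack([load(n)['frame'][80:230,300:500,::-1] for n in('s8_260','s8_160')]);cv2.imwrite('pics/s8c.png',cv2.resize(a,None,fx=2,fy=2,interpolation=cv2.INTER_CUBIC))
E
```

```text
-0.34 20.85 [-0.3396 -0.    ] fx 0.26 [ 0.42  0.22 -0.96] [-0.17  0.08  0.05] 0.02390958905014373
-0.3 21.8 [-0.2999  0.    ] fx -0.5 [-0.53 -0.45 -2.08] [-0.21  0.05  0.  ] 0.02369167087159626
-0.26 22.75 [-0.2598  0.    ] fx -0.49 [-0.37 -0.46 -1.6 ] [-0.12  0.04  0.04] 0.023743031216760784
-0.22 23.75 [-0.2198  0.    ] fx 0.44 [ 0.02  0.44 -1.89] [-0.15  0.04 -0.01] 0.023915094882603568
-0.185 24.6 [-1.847e-01  1.000e-04] fx -0.21 [ 0.74 -0.28 -1.37] [-0.2   0.09  0.07] 0.023458938626807865
-0.16 25.25 [-0.1597 -0.    ] fx -0.28 [-0.58 -0.23 -2.43] [-0.14  0.09 -0.04] 0.023673519080660038
```

View pics/s8c.png

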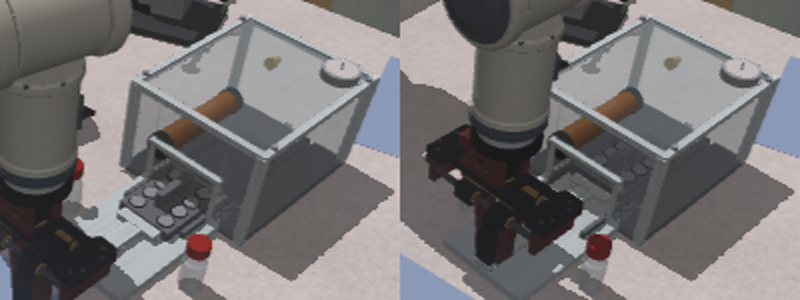

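Tray is going in under the flap (right half, around (600,165)). Now the last 28 mm in small steps.

```bash
python3 - <<'E'
from h import *
c,sn=np.cos(np.radians(BY)),np.sin(np.radians(BY))
for x in(-.145,-.14,-.137,-.135,-.133):
    r.servo_line([*b2w(x),.2110],speed=.03);r.wait(.1);s=r.sense();F=s['contact_force'];print(x,s['clock'],w2b(s['tcp_pos']).round(4),'fx',(F[0]*c+F[1]*sn).round(2),F.round(2),s['opening'].round(4))
    if F[0]*c+F[1]*sn<-6: print('stop');break
snap('scene','s9');snap('top','t9')
a=np.hstack([load('s9')['frame'][80:230,350:500,::-1],load('t9')['frame'][90:240,135:285,::-1]]);cv2.imwrite('pics/s9c.png',cv2.resize(a,None,fx=2.6,fy=2.6,interpolation=cv2.INTER_CUBIC))
E
```

```text
Traceback (most recent call last):
AttributeError: 'float' object has no attribute 'round'
```

```bash
python3 - <<'E'
from h import *
c,sn=np.cos(np.radians(BY)),np.sin(np.radians(BY))
for x in(-.14,-.137,-.135,-.133):
    r.servo_line([*b2w(x),.2110],speed=.03);r.wait(.1);s=r.sense();F=s['contact_force'];print(x,s['clock'],w2b(s['tcp_pos']).round(4),'fx',(F[0]*c+F[1]*sn).round(2),F.round(2))
    if F[0]*c+F[1]*sn<-6: print('stop');break
snap('scene','s9');snap('top','t9')
a=np.hstack([load('s9')['frame'][80:230,350:500,::-1],load('t9')['frame'][90:240,135:285,::-1]]);cv2.imwrite('pics/s9c.png',cv2.resize(a,None,fx=2.6,fy=2.6,interpolation=cv2.INTER_CUBIC))
E
```

```text
-0.14 26.4667 [-0.1399 -0.    ] fx 0.75 [-0.5   0.81 -3.1 ]
-0.137 26.8167 [-0.1369 -0.    ] fx -0.03 [-0.31 -0.   -1.61]
-0.135 27.1667 [-0.135  0.   ] fx -0.33 [ 0.03 -0.34 -2.  ]
-0.133 27.5167 [-0.1329  0.    ] fx -0.18 [ 0.64 -0.25 -3.15]
```

View pics/s9c.png

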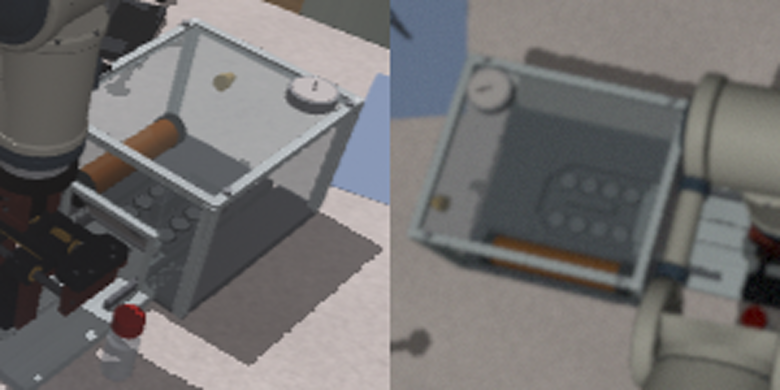

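```bash
python3 - <<'E'
from h import *
w=load('w2');P=[(161,145),(332,147),(161,236),(331,238),(160,325),(330,326),(161,410),(325,410)]
c,s=np.cos(np.radians(45.6)),np.sin(np.radians(45.6));o=np.array([.4376,-.217])
L=[]
for u,v in P:
    d=ray(w,260+u/4,105+v/4,.014)[:2]-o;L.append([c*d[0]+s*d[1],-s*d[0]+c*d[1]])
L=np.array(L);print(L.round(4).tolist());np.save('cells.npy',L)
a=load('t9');f=cv2.resize(cv2.convertScaleAbs(a['frame'][140:200,190:260,::-1],alpha=1.8),None,fx=8,fy=8,interpolation=cv2.INTER_CUBIC)
b=load('s9');g=cv2.resize(cv2.convertScaleAbs(b['frame'][130:190,380:460,::-1],alpha=1.8),None,fx=8,fy=8,interpolation=cv2.INTER_CUBIC)
for l in L:
    X=[*b2w(.113+l[0],l[1]),.018]
    for im,sn,o2 in((f,a,(190,140)),(g,b,(380,130))):
        u=(proj(sn,X)-o2)*8;cv2.circle(im,tuple(int(q) for q in u),4,(0,0,255),-1)
cv2.imwrite('pics/s9t.png',f);cv2.imwrite('pics/s9s.png',g)
E
```

```text
[[0.0356, 0.0238], [0.0357, -0.023], [0.0106, 0.0238], [0.0107, -0.0235], [-0.0148, 0.0241], [-0.0144, -0.024], [-0.0399, 0.0238], [-0.0392, -0.0233]]
```

View pics/s9t.png

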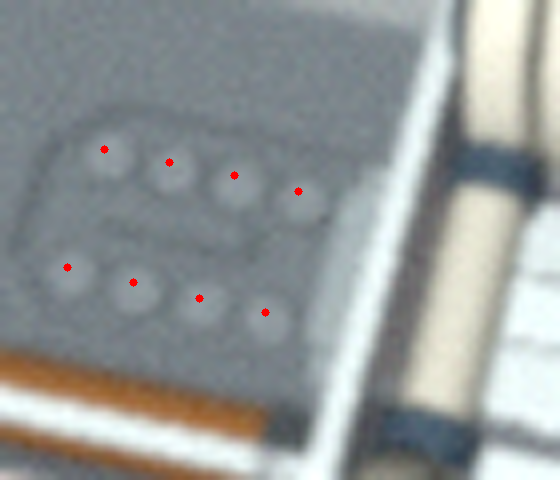

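View pics/s9s.png

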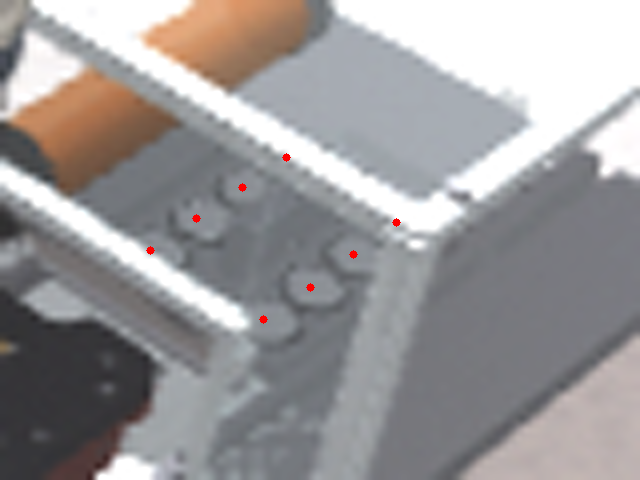

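```bash
python3 - <<'E'
from h import *
c,sn=np.cos(np.radians(BY)),np.sin(np.radians(BY))
for x in(-.132,-.131,-.130):
    r.servo_line([*b2w(x),.2110],speed=.03);r.wait(.1);s=r.sense();F=s['contact_force'];print(x,s['clock'],'fx',(F[0]*c+F[1]*sn).round(2),F.round(2))
    if F[0]*c+F[1]*sn<-4: print('stop');break
snap('top','t10');snap('scene','s10')
# withdraw
r.servo_line([*b2w(-.30),.2110],speed=.1);print(r.sense()['clock'])
snap('scene','s11');snap('top','t11')
L=np.load('cells.npy')
for t,o in(('t10','a'),('t11','b')):
    a=load(t);f=cv2.resize(cv2.convertScaleAbs(a['frame'][130:200,180:260,::-1],alpha=1.8),None,fx=8,fy=8,interpolation=cv2.INTER_CUBIC)
    for l in L:
        u=(proj(a,[*b2w(.113+l[0],l[1]),.018])-(180,130))*8;cv2.circle(f,tuple(int(q) for q in u),3,(0,0,255),-1)
    cv2.imwrite('pics/%s_c.png'%t,f)
a=load('s11')['frame'][80:230,320:500,::-1];cv2.imwrite('pics/s11c.png',cv2.resize(a,None,fx=4,fy=4,interpolation=cv2.INTER_CUBIC))
E
```

```text
-0.132 27.9667 fx -2.14 [ 0.67 -2.22 -1.32]
-0.131 28.3167 fx -1.76 [-0.47 -1.72 -1.41]
-0.13 28.6667 fx -1.52 [ 0.77 -1.61 -1.54]
30.6167
```

View pics/t11_c.png

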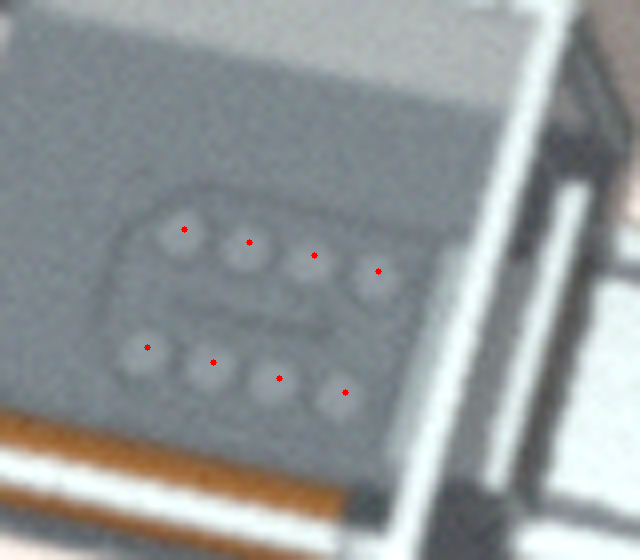

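View pics/s11c.png

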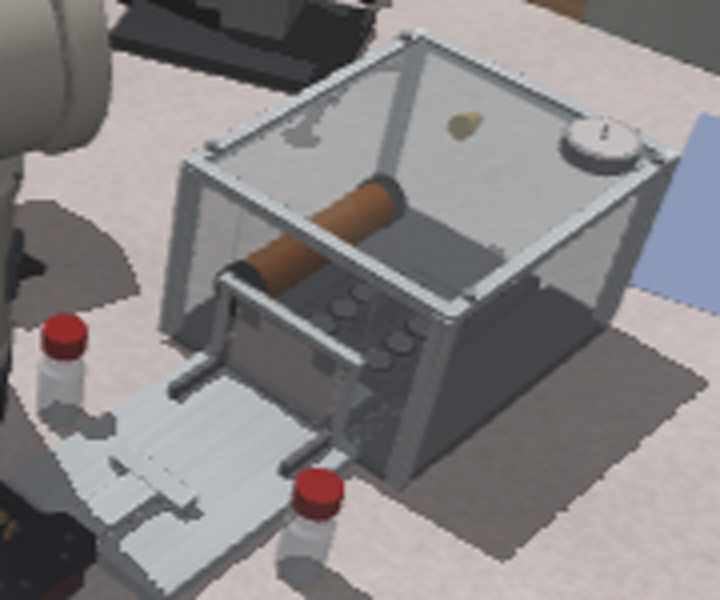

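```bash
python3 - <<'E'
from fit import *
T=load('t11');S=load('s11');L=np.load('cells.npy')
# order: left col(y+) is image lower row
P={0:(146,353),2:(210,369),4:(274,384),6:(338,398),1:(183,234),3:(246,249),5:(309,263),7:(375,277)}
f=cv2.resize(cv2.convertScaleAbs(S['frame'][130:190,380:460,::-1],alpha=1.6),None,fx=8,fy=8,interpolation=cv2.INTER_CUBIC)
for z,col in((.018,(0,0,255)),(.026,(0,255,0))):
    W={k:ray(T,180+u/8,130+v/8,z) for k,(u,v) in P.items()}
    R,t,e=kabsch([L[k] for k in P],[W[k] for k in P]);print(z,w2b(t).round(4),np.degrees(np.arctan2(R[1,0],R[0,0])).round(1)-BY,e.round(4).max())
    for k,X in W.items():
        u=(proj(S,X)-(380,130))*8;cv2.circle(f,tuple(int(q) for q in u),3,col,-1)
cv2.imwrite('pics/s11d.png',f)
E
```

```text
0.018 [0.1137 0.0025] -0.29999999999999716 0.0011
0.026 [0.111  0.0043] -0.29999999999999716 0.0013
```

View pics/s11d.png

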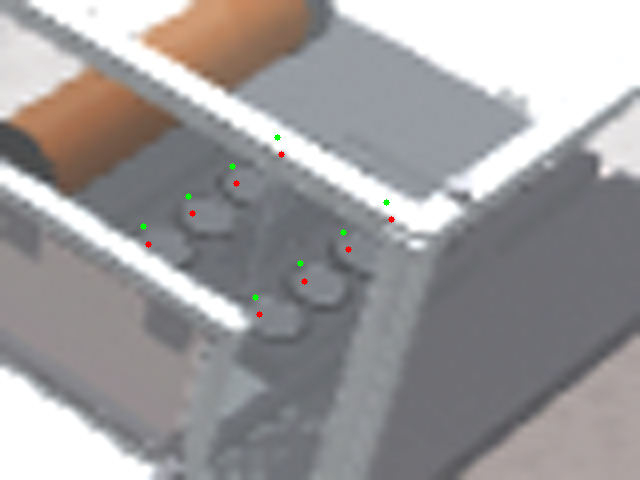

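```bash
python3 - <<'E'
from h import *
r.servo_line([*b2w(-.32),.25],speed=.12)
r.servo_line([*b2w(-.40),.28],speed=.15)
g=[0.6072,-0.3352]
r.reach([*g,0.28],[180,0,76.5])
r.servo_line([*g,0.215],speed=.1)
r.servo_line([*g,0.198],speed=.03)
s=r.sense();print(s['clock'],s['tcp_pos'],s['contact_force'])
r.let_go();r.wait(.2);s=r.sense();print(s['clock'],s['contact_force'])
r.servo_line([*g,0.30],speed=.15)
r.move_joints([70,5,70.5,0,104.3,-3]);r.wait(.3);print(r.sense()['clock'])
snap('scene','s12');snap('top','t12')
E
```

```text
34.1417 [ 0.60719299 -0.33516598  0.19787315] [-0.63134003 -1.2068781  -2.18902935]
35.425 [-0.82554652 -0.40948851 -0.97898474]
40.0833
```

View pics/s12.png

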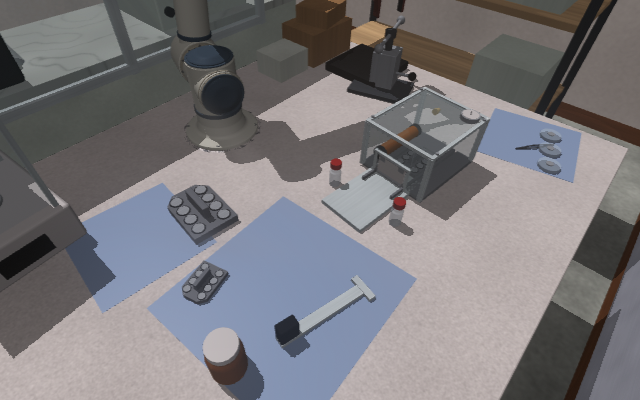

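View pics/t12.png

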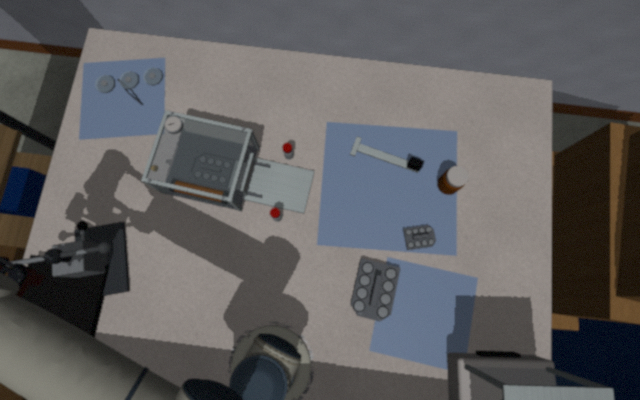

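The overhead view shows the tray in the box (px 213,170) and the rod flat on the bench (px 385,153). The vials and jar are unmoved, and the arm is clear of everything. Handing in.

```bash
python3 - <<'E'
from h import *
r.hand_in();print(r.sense()['clock'])
E
```

```text
the job is handed in; nothing more can be done
the job is handed in; nothing more can be done
```

The tray is in its bed inside the dry box, the flap is shut and the rod lies on the bench. I handed the job in at about 40 s of the 61 s allowed; no verdict is reported.

- **Tray choice:** I took the middle one of the three trays (top-view pixel 368,218). It measured about 110 x 81 mm, which matches the description.
- **Loading:** I carried it by its fin and set it on the shelf with the cut corners towards the flap. The rod, held by its grip block, then pushed it in under the flap. My hand stayed at least 130 mm outside the port, and the horizontal push force read no more than about 2 N at each step.
- **Tray position:** The top view puts the tray at about x 113.7, y 2.5 mm in the box frame, where the bed centre is 113, 0, and within 0.5° of straight.
- **Tray height:** The top and scene views together fit a tray down on the bed floor much better than one still at shelf level. The match was 1–2 pixels off, so this is not exact to the millimetre.
- **Flap, rod and bystanders:** By eye, the flap hangs as it did at the start and the rod lies flat where it first lay. The vials and jar look unmoved, and the arm is clear of everything. I did not measure the flap angle or the rod's tilt.
- **Script error:** One of my pushing scripts stopped on a print error after its first step. I carried on from there with no effect on the job.

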